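Clear the gauge and close it on a tile sample

ROBOT

A 6-joint arm with a two-finger parallel gripper is mounted at the origin on the work surface. World frame = base frame: x ahead of the robot, y to its left, z up, the work surface at z = 0. Lengths are in m, angles in degrees, forces in N, time in s.
With the tool pointing down it reaches from about 0.375 to 0.9 m from the base axis. Payload 3.1 kg.
Tool frame: the origin (TCP) lies between the finger pads; the fingertips stand 11 mm ahead of it and the grasp point (between the pads) lies 8 mm behind it; z points along the fingers, y is the line along which they close (so a half turn about z gives the same grasp; the last joint's range is limited). The gripper opens to 87 mm and grips with 3 to 60 N. Pads are 19 mm wide; open, the fingers measure 117 mm over their backs; the gripper's body (75 mm by 190 mm) begins 51 mm behind the grasp point.
Start: joints at [-79.498, 30.224, 82.088, -0, 67.689, -10.227], TCP at [0.221, -0.585, 0.234] pointing down, gripper open.
Joint ranges: [-176.69, 176.69], [-43.24, 126.21], [12.49, 139.97], [-82, 262], [0, 151.66], [-163.58, 163.58]. Speed limits (degrees/s): [159.86, 159.86, 180, 180, 180, 180].

INTERFACE

Orientations are given as a 3x3 rotation matrix whose columns are the frame's x, y, z axes.
In Python, from rig import bot, viewer, workorder, models gives the robot as it stands.
- The arm moves only by the shell command python3 -m jog 'ROWS'. ROWS is JSON, a list of rows, each a list of 7 numbers: the opening, from 0 (shut) to 1 (fully open), then the shift along the tool's x, y, z in m, then the turn, a rotation vector about the tool's x, y, z in degrees. In form: [[claw, x, y, z, ax, ay, az], ...]. A call has 1 to 20 rows; each row is the pose to reach, as a shift and turn from the pose commanded when the call began, along the tool's axes at that moment; what a row does not reach only later rows make up. A row lasts 1/8 s, in which the tool goes at most 62.5 mm and 10.7 degrees, less where a joint would pass 70% of its speed; a pose out of reach is approached as far as the arm can. A call with a gripper value outside its range is refused whole. The fingers move at their own pace and stop on an object; the grip force is fixed at half the most. Time passes only in rows, so rows that repeat a pose let the fingers close. It gives the time, the measured TCP pose, the force, the opening and the grip force at its end, in the units of the state.
- bot.read_state(): the state, without advancing time (a new reading comes with each control period).
- viewer.capture(name): name is "side" or "top" or "wrist"; returns (picture, depth): 480x640x3 uint8, blue, green, red; 480x640 float32, m along the optical axis (not along the pixel's ray), 0 where there is no reading.
- viewer.camera_info(name): a dict with "fx", "fy", "cx", "cy" (pixels), "dist_coeffs" ([k1, k2, p1, p2, k3] as OpenCV has them; the pictures are not rectified), "world_to_cam" (4x4, takes a point from world to camera coordinates). Camera axes: x right, y down, z forward; pixel columns grow to the right and rows downward; lengths in m; the calibration is good to about 2 mm. A picture is of the moment at which its call begins: read the wrist's pose just before it. camera_info takes no time and is no camera call; for the wrist camera it gives the pose at the moment of the call.
- workorder.hand_in(): hands the job in; it is judged then, once.
Trained networks look in the newest picture that a camera, given by its name, has taken for a name from the list of things; names that differ only in an ending like _2 or _b are one class to them, and where a whole thing is asked for, a point or a joint stands for the part that bears it (a point fixed in the world has none). Each returns a list of dicts, best first, with "p" (0 to 1); they miss things now and then, are a little off and sometimes report something else, mostly with a low value. They report only what shows in the picture. A call takes as long as a camera call. They do not tell look-alikes from the thing itself.
- models.outline_of(camera, thing): "mask" (480x640 bool, what is visible of it).
- models.tip_of(camera, thing): "xyz" ([x, y, z] in m, in world coordinates, good to about 4 mm: a listed point, or the origin of a listed thing).
The state is a dict: "time_s": time; "joint_positions": joint angles; "qvel": joint speeds; "tau": joint torques, N m; "position": TCP position; "tcp_rot": TCP orientation; "force": force on the tool from outside, world axes, zero at the start; "moment": the same for the moment, N m; "opening": opening from 0.0 (shut) to 1.0 (fully open); "grasp_force": force on a finger pad.
Only numpy, scipy, OpenCV 4.12 (cv2) and the standard library are available. Lean on these libraries where they do the work, as an engineer would, in place of code of your own. Each camera call takes 0.05 s, during which the arm holds its last target. There are 200 camera calls.

TASK

Someone left a small wooden sample box in the bench gauge, between the sliding jaw and the hexagonal concrete tile: first lift it out and stand it upright and wholly on the free part of the cork mat, with the loose chip still inside. Then slide the jaw gently along until the tile sits flat against the fence and the jaw's sprung face has begun to give but is not pushed right in, and leave the gauge gripping the tile lightly like that. Do not disturb the other things on the table.

Things in the scene. Friction and masses are not known exactly. Their poses are not given: they have to be found in the camera images.
- gauge: bench gauge for tiles, screwed down: a flat steel-topped bed 90 mm (x) by 320 mm (y), running from y -150 to y +170 mm. Origin on the table under the middle of the measuring range; bed top 15 mm above it. The fence stands at the -y end, the jaw slides along y at the +y end; the bed's middle line is x = 0
- fence: steel fence across the bed, 64 mm wide (x), 46 mm high with a 10 mm clamping knob on top. It is locked at a setting that differs from day to day (0 to 18 mm) and does not yield. Origin at table height under its working face, which looks to the gauge's +y; axes as the gauge's
- jaw (a joint): sliding jaw, travel in m along the gauge's -y (grows as it closes on the tile; 0 = fully open). At 0 the unpressed sprung face stands at gauge y = +118 mm; it stands at y = 118 mm minus this value. It stays where it is left: the rail drags with about 9 N. The jaw's block lies 14 to 60 mm behind the sprung face, its top 50 mm above the table
- jaw_grip (a point): point to take the jaw by: inside the black upright handle on the jaw, 26 mm (gauge x) by 16 mm (gauge y), from 50 to 95 mm above the table; this point is 78 mm up, on its axis, 40 mm behind the unpressed sprung face
- sprung_face: steel plate on the jaw's front, 54 mm wide, 8 mm thick, from 18 to 40 mm above the table. A spring holds it out: it starts to give at 3 N and is right in after 4 mm at 7 N (two brass pins then stand out of the jaw's back). Origin at table height under its working face, which looks to the gauge's -y; axes as the gauge's
- tile: hexagonal grey concrete tile sample lying on the bed between fence and box, 60 mm across flats, 22 mm thick, about 160 g. Origin at the centre of its underside; y and two directions at 60 degrees to it are normal to the flats; it starts a few degrees askew, not touching the fence
- box: open-topped light wooden sample box standing on the gauge's bed between tile and jaw: 56 x 56 mm, 38 mm high, walls 5 mm, about 120 g. Origin at the centre of its underside, axes along its sides
- chip: loose white hexagonal ceramic chip in the box, 32 mm across flats, 9 mm thick. Origin at the centre of its underside
- mat: cork mat fixed to the table, 190 mm (x) by 130 mm (y), 4 mm thick, left or right of the gauge. Origin at the centre of its underside. The free part is the half towards its own -x, the spare box stands on the other half
- spare_box: another empty wooden box, same size as the one in the gauge, standing on the mat: leave alone. Origin at the centre of its underside
- slab: large hexagonal concrete tile lying on the table on the side across from the mat, 130 mm across flats, 26 mm thick: leave alone. Origin at the centre of its underside
- square: small square terracotta tile on the table between robot and gauge, 45 x 45 x 9 mm: leave alone. Origin at the centre of its underside
- rule: aluminium straightedge on the table beyond the gauge, 22 x 160 x 4 mm, long along its y: leave alone. Origin at the centre of its underside
Mind the look-alikes: they are no part of the job. Leave any blue look-alike of the box alone.

How it is judged (in metres and radians):
On the way, in this order (a step that is already met when the one before it is completed fails the run):
1. the box stands upright on the mat with the chip in it, let go, and the gauge is not yet closed on the tile (x of box in the frame of mat between -0.07 and 0.07 m and y of box in the frame of mat between -0.04 and 0.04 m and z of box in the frame of mat between 0.001 and 0.007 m and angle between box's own z axis and vertical below 0.1 rad and distance between chip and box below 0.024 m and contact force between the fingers and box below 0.2 N and linear speed of box below 0.02 m/s), for 0.2 s.
2. the jaw grips the tile lightly against the fence (contact force between sprung_face and tile between 3.1 and 7 N and contact force between tile and fence above 0.8 N and y of tile in the frame of fence below 0.032 m and x of tile in the frame of fence between -0.02 and 0.02 m and angle between tile's own z axis and vertical below 0.06 rad and z of tile in the frame of gauge below 0.018 m), for 0.2 s.
At the end, for the whole second after the job is handed in: Box at rest, upright (0.1 rad), chip inside, its centre within 70 x 40 mm of the mat's along x, y. Tile flat on the bed, centre within 32 mm of the fence's face and 20 mm of the bed's middle line, pressed by the sprung face with 3.1 to 7 N and on the fence with over 0.8 N; jaw at rest (all of step 2 and x of box in the frame of mat between -0.07 and 0.07 m and y of box in the frame of mat between -0.04 and 0.04 m and z of box in the frame of mat between 0.001 and 0.007 m and angle between box's own z axis and vertical below 0.1 rad and distance between chip and box below 0.024 m and linear speed of box below 0.01 m/s and linear speed of tile below 0.005 m/s and velocity of joint jaw between -0.003 and 0.003 m/s); the robot touches nothing.
It fails at once if the tile is squeezed hard (sprung face pushed right in and driven on: over 16 N) (contact force between sprung_face and tile above 16 N).
It fails at once if a bystander (spare box, large tile, square tile, straightedge) is shifted by more than 30 mm (distance of any of spare_box, slab, square, rule from where it was at the start of the episode above 0.03 m).
It also fails if it takes over 67 s, if anything falls off the work surface, if the arm or the gripper's body presses on something with over 40 N, if the wrist force passes 120 N, or if a joint passes its speed limit or range.

## Working session

There is one attempt and no reset: what is moved stays moved. The work goes in short steps, Python scripts to look and compute and a shell command to move; the robot and the scene stay as the last step left them, time stands still between calls to the robot, and variables do not carry over. Pictures are saved under pics/ and viewed, at most 10 in all, crops included, and the job is handed in when it is done.

```bash
ls; mkdir -p pics; cat > h.py <<'E'
import numpy as np, cv2
from rig import bot, viewer, workorder, models
def snap(c,fn=None):
    im,d=viewer.capture(c)
    if fn: cv2.imwrite('pics/'+fn,im)
    return im,d,viewer.camera_info(c)
def cloud(d,ci,mask):
    v,u=np.nonzero(mask&(d>0)); z=d[v,u]
    K=np.array([[ci['fx'],0,ci['cx']],[0,ci['fy'],ci['cy']],[0,0,1.]])
    n=cv2.undistortPoints(np.c_[u,v].astype(float).reshape(-1,1,2),K,np.array(ci['dist_coeffs'])).reshape(-1,2)
    P=np.c_[n*z[:,None],z]; T=np.linalg.inv(np.array(ci['world_to_cam']))
    return P@T[:3,:3].T+T[:3,3], u, v
def pix(ci,p):
    T=np.array(ci['world_to_cam']);K=np.array([[ci['fx'],0,ci['cx']],[0,ci['fy'],ci['cy']],[0,0,1.]])
    return cv2.projectPoints(np.array(p,float).reshape(-1,1,3),cv2.Rodrigues(T[:3,:3])[0],T[:3,3],K,np.array(ci['dist_coeffs']))[0].reshape(-1,2)
E
python3 - <<'E'
from h import *
np.set_printoptions(precision=4,suppress=True)
s=bot.read_state();print(s)
a=snap('top','top.png');b=snap('side','side.png')
for c in ('top','side'):
  for t in ['gauge','fence','jaw_grip','sprung_face','tile','box','chip','mat','spare_box','slab','square','rule']:
    r=models.tip_of(c,t)
    print(c,t,[(round(x['p'],2),np.round(x['xyz'],3).tolist(),pix(a[2] if c=='top' else b[2],x['xyz'])[0].round().tolist()) for x in r[:4]])
E
```

```text
pics
{'time_s': 0.0, 'joint_positions': array([-79.497 ,  30.2788,  82.157 ,  -0.0027,  67.689 , -10.2258]), 'qvel': array([-0.1226,  0.0175, -0.0058,  0.068 ,  0.0148,  0.0545]), 'tau': array([ -0.0004, -44.0045, -17.6593,   0.0633,   0.0582,  -0.0002]), 'position': array([ 0.2211, -0.5838,  0.2326]), 'tcp_rot': array([[ 0.9353,  0.354 , -0.0004],
       [ 0.354 , -0.9353,  0.0021],
       [ 0.0003, -0.0022, -1.    ]]), 'force': array([0.2242, 0.0784, 0.186 ]), 'moment': array([0.0116, 0.0143, 0.0017]), 'grasp_force': 0.0, 'opening': 0.9975835544459456}
top gauge [(0.82, [0.551, 0.011, -0.0], [318.0, 247.0])]
top fence [(0.62, [0.54, -0.072, 0.001], [362.0, 253.0]), (0.36, [0.56, 0.06, 0.021], [292.0, 241.0])]
top jaw_grip [(0.68, [0.583, 0.154, 0.081], [238.0, 224.0]), (0.62, [0.572, 0.116, -0.001], [264.0, 235.0])]
top sprung_face [(0.51, [0.572, 0.115, -0.002], [264.0, 235.0])]
top tile [(0.75, [0.546, -0.025, 0.013], [337.0, 249.0]), (0.52, [0.449, 0.029, -0.004], [308.0, 300.0])]
top box [(0.83, [0.699, 0.233, 0.002], [205.0, 169.0]), (0.61, [0.557, 0.06, 0.018], [292.0, 242.0]
[... 695 characters left out ...]
13], [335.0, 252.0])]
side sprung_face [(0.6, [0.576, 0.121, 0.002], [292.0, 310.0])]
side tile [(0.92, [0.549, -0.026, 0.011], [336.0, 252.0])]
side box [(0.88, [0.553, 0.063, 0.016], [317.0, 284.0]), (0.84, [0.706, 0.238, 0.002], [194.0, 339.0])]
side chip [(0.68, [0.557, 0.056, 0.021], [316.0, 279.0])]
side mat [(0.7, [0.524, 0.323, -0.004], [269.0, 429.0]), (0.29, [0.55, 0.012, 0.002], [328.0, 269.0])]
side spare_box []
side slab [(0.56, [0.514, -0.313, -0.001], [391.0, 173.0]), (0.31, [0.557, 0.059, 0.018], [315.0, 281.0])]
side square [(0.77, [0.446, 0.032, -0.001], [378.0, 294.0]), (0.53, [0.552, 0.013, 0.004], [327.0, 268.0])]
side rule [(0.56, [0.662, -0.03, 0.001], [284.0, 238.0])]
```

View pics/top.png

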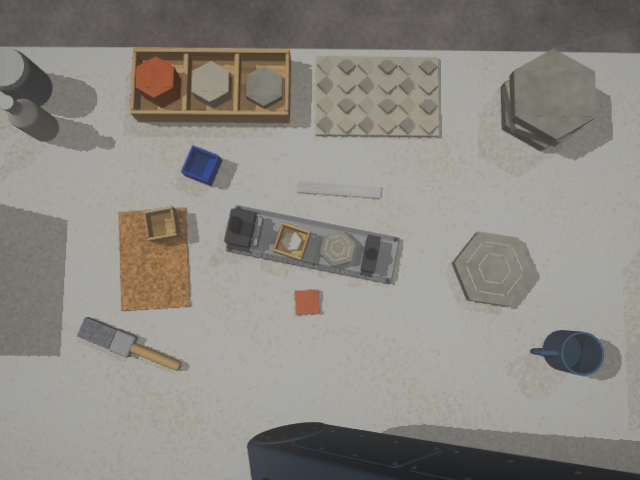

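View pics/side.png

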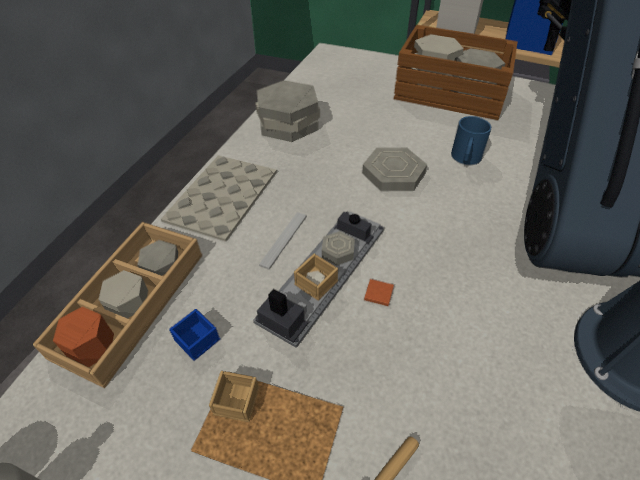

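The picture labelled top shows three boxes: a wooden one with a white chip in the gauge at (292,241), an empty wooden one on the mat at (161,223) and a blue one at (202,165). I choose the one in the gauge. The mat's free half is the lower part, around (155,280). Next I measure poses and check with a close crop.

```bash
python3 - <<'E'
from h import *
np.set_printoptions(precision=4,suppress=True)
a=snap('top')
im,d,ci=a
cv2.imwrite('pics/crop.png',cv2.resize(im[190:300,110:420],None,fx=2.5,fy=2.5,interpolation=cv2.INTER_CUBIC))
for t in ['box','tile','mat','gauge','fence','jaw_grip','spare_box']:
  for r in models.outline_of('top',t)[:2]:
    m=r['mask'];P,u,v=cloud(d,ci,m)
    if len(P)<10: continue
    zt=np.percentile(P[:,2],97)
    Q=P[P[:,2]>zt-.008] if t!='gauge' else P
    R=cv2.minAreaRect((Q[:,:2]*1000).astype(np.float32))
    print(t,round(r['p'],2),m.sum(),'z',np.percentile(P[:,2],[3,50,97]),'rect mm',np.round(np.r_[R[0],R[1],R[2]],1),'pix',u.mean().round(),v.mean().round())
E
```

```text
box 0.71 1024 z [0.0015 0.0133 0.0407] rect mm [702.9 236.3  56.7  56.4  69.5] pix 201.0 165.0
box 0.67 763 z [0.0158 0.0334 0.0554] rect mm [557.   61.   56.3  56.   72.6] pix 291.0 241.0
tile 0.77 888 z [0.0324 0.037  0.041 ] rect mm [546.8 -23.6  63.   59.5  45.3] pix 337.0 248.0
mat 0.69 5581 z [0.0001 0.0042 0.0082] rect mm [525.6 325.9 190.5 131.2   4.5] pix 152.0 265.0
gauge 0.97 6368 z [0.0065 0.0151 0.0588] rect mm [557.3  26.2 331.2  95.1  79.5] pix 310.0 243.0
fence 0.89 589 z [0.0128 0.0455 0.0574] rect mm [536.6 -85.2  20.6  57.5  74.9] pix 370.0 255.0
jaw_grip 0.61 1251 z [0.0143 0.0491 0.0958] rect mm [581.7 160.2  16.   26.1  79.2] pix 242.0 229.0
spare_box 0.87 1100 z [0.0049 0.0169 0.0439] rect mm [588.5 306.   56.9  55.3  11.8] pix 162.0 223.0
spare_box 0.33 937 z [0.0257 0.0369 0.041 ] rect mm [546.9 -23.5  65.8  59.5  45.3] pix 337.0 248.0
```

View pics/crop.png

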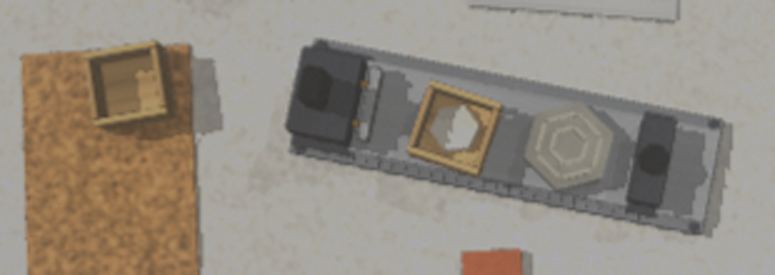

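The crop confirms the choice: the wooden box with the white chip is at crop (453,127), between the jaw at (330,95) and the tile at (570,145). I move above it and look with the wrist camera.

```bash
python3 -m jog '[[1,0.0362,-0.0323,0,0,0,-4],[1,0.0724,-0.0646,0,0,0,-8],[1,0.109,-0.097,0,0,0,-12],[1,0.145,-0.129,0,0,0,-16],[1,0.181,-0.161,0,0,0,-20],[1,0.217,-0.194,0,0,0,-24],[1,0.253,-0.226,0,0,0,-28],[1,0.289,-0.258,0,0,0,-32],[1,0.326,-0.291,0,0,0,-36],[1,0.362,-0.323,0,0,0,-40],[1,0.398,-0.355,0,0,0,-44],[1,0.434,-0.387,0,0,0,-48],[1,0.470,-0.420,0,0,0,-51],[1,0.507,-0.452,0,0,0,-52],[1,0.543,-0.484,0.02,0,0,-52],[1,0.543,-0.484,0.04,0,0,-52],[1,0.543,-0.484,0.04,0,0,-52],[1,0.543,-0.484,0.04,0,0,-52]]'
cat > meas.py <<'E'
from h import *
np.set_printoptions(precision=4,suppress=True)
import sys
s=bot.read_state();print(s['position'],s['tcp_rot'],s['joint_positions'])
im,d,ci=snap('wrist',sys.argv[1])
for t in sys.argv[2:]:
  for r in models.outline_of('wrist',t)[:2]:
    P,u,v=cloud(d,ci,r['mask'])
    if len(P)<30: continue
    zt=np.percentile(P[:,2],97)
    Q=P[P[:,2]>zt-.006]
    R=cv2.minAreaRect((Q[:,:2]*1000).astype(np.float32))
    print(t,round(r['p'],2),len(P),'z',np.percentile(P[:,2],[3,50,97]),'rect mm',np.round(np.r_[R[0],R[1],R[2]],1),'mean',P.mean(0),'pix',u.mean().round(),v.mean().round())
E
python3 meas.py w1.png box tile chip sprung_face jaw_grip fence
```

```text
time_s: 3.95
position: [0.558, 0.06, 0.1941]
tcp_rot: [[0.297, 0.955, 0.001], [0.955, -0.297, -0.0], [0.0, 0.001, -1.0]]
force: [-0.1, 0.8, -0.2]
opening: 0.999
grasp_force: 0.0
[0.558  0.06   0.1941] [[ 0.2974  0.9547  0.0007]
 [ 0.9547 -0.2974 -0.0001]
 [ 0.0001  0.0007 -1.    ]] [-5.2723 28.1875 93.7193 -0.0038 58.0503 12.0325]
box 0.97 3475 z [0.0184 0.0406 0.0532] rect mm [556.4  60.5  56.4  56.3  72.5] mean [0.5553 0.0594 0.0373] pix 307.0 231.0
box 0.72 1166 z [0.0001 0.0182 0.0368] rect mm [700.  206.5   2.4  39.4  71.8] mean [0.6935 0.2094 0.0181] pix 413.0 7.0
tile 0.95 2404 z [0.0153 0.0362 0.0383] rect mm [569.9  22.2 121.2  66.7  62. ] mean [ 0.5493 -0.0096  0.0341] pix 323.0 300.0
chip 0.79 1101 z [0.026  0.0283 0.0296] rect mm [558.3  61.6  32.1  35.6   6.1] mean [0.5586 0.0622 0.0281] pix 309.0 225.0
sprung_face 0.9 766 z [0.0274 0.0392 0.0408] rect mm [574.5 123.7   8.1  53.4  79.3] mean [0.5751 0.1246 0.0377] pix 306.0 151.0
fence 0.63 2151 z [0.0154 0.0443 0.0555] rect mm [535.5 -79.8  11.   21.3  78.7] mean [ 0.5362 -0.0786  0.0386] pix 330.0 367.0
```

View pics/w1.png

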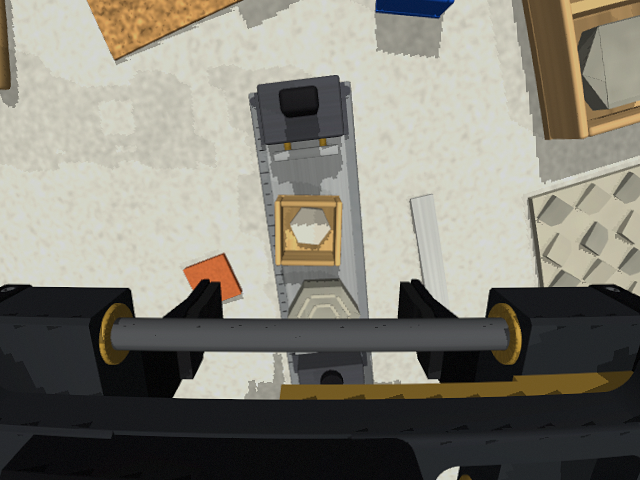

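The wrist view shows the box at (308,230), square to the fingers, with the chip inside, and the measured height of 0.053 m matches. I descend and grip.

```bash
python3 -m jog '[[1,0,-0.0015,0.03,0,0,0],[1,0,-0.0015,0.06,0,0,0],[1,0,-0.0015,0.09,0,0,0],[1,0,-0.0015,0.12,0,0,0],[1,0,-0.0015,0.14,0,0,0],[1,0,-0.0015,0.155,0,0,0],[1,0,-0.0015,0.16,0,0,0],[1,0,-0.0015,0.16,0,0,0],[0.5,0,-0.0015,0.16,0,0,0],[0.5,0,-0.0015,0.16,0,0,0],[0.5,0,-0.0015,0.16,0,0,0],[0.5,0,-0.0015,0.16,0,0,0],[0.5,0,-0.0015,0.16,0,0,0],[0.5,0,-0.0015,0.16,0,0,0]]'
```

```text
time_s: 6.05
position: [0.5565, 0.0608, 0.0338]
tcp_rot: [[0.297, 0.955, 0.0], [0.955, -0.297, -0.0], [0.0, 0.0, -1.0]]
force: [-0.3, -0.1, 2.9]
opening: 0.64
grasp_force: 30.0
```

```bash
python3 -m jog '[[0.5,0,0,-0.01,0,0,0],[0.5,0,0,-0.03,0,0,0],[0.5,0,0,-0.055,0,0,0],[0.5,0,0,-0.08,0,0,0],[0.5,0,0,-0.1,0,0,0],[0.5,0,0,-0.11,0,0,0],[0.5,0.01,-0.007,-0.11,0,0,-1],[0.5,0.03,-0.02,-0.11,0,0,-3],[0.5,0.055,-0.037,-0.11,0,0,-6],[0.5,0.08,-0.054,-0.11,0,0,-9],[0.5,0.105,-0.071,-0.11,0,0,-12],[0.5,0.13,-0.088,-0.11,0,0,-15],[0.5,0.155,-0.105,-0.11,0,0,-18],[0.5,0.18,-0.122,-0.11,0,0,-20],[0.5,0.203,-0.137,-0.11,0,0,-21.5],[0.5,0.218,-0.148,-0.11,0,0,-22],[0.5,0.226,-0.153,-0.11,0,0,-22],[0.5,0.226,-0.153,-0.11,0,0,-22]]'
python3 - <<'E'
from h import *
im,d,ci=snap('top','t2.png')
s=bot.read_state();print(s['position'],s['opening'],s['force'])
cv2.imwrite('pics/t2c.png',cv2.resize(im[180:330,90:330],None,fx=3,fy=3))
E
```

```text
time_s: 8.3
position: [0.477, 0.3222, 0.1432]
tcp_rot: [[-0.083, 0.997, -0.0], [0.997, 0.083, -0.0], [-0.0, -0.001, -1.0]]
force: [0.1, -0.8, -1.9]
opening: 0.64
grasp_force: 30.0
[0.47730507 0.32170643 0.14333088] 0.6408854331482404 [ 0.57196108 -0.87991345 -1.91178898]
```

View pics/t2c.png

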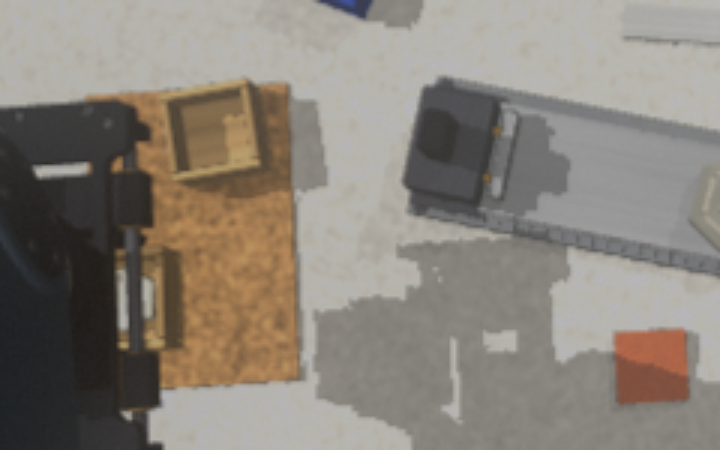

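The box hangs over the free half of the mat, at crop (140,300), with the chip inside and the spare box clear at (212,130). I lower it.

```bash
python3 -m jog '[[0.5,0,0,0.02,0,0,0],[0.5,0,0,0.045,0,0,0],[0.5,0,0,0.07,0,0,0],[0.5,0,0,0.09,0,0,0],[0.5,0,0,0.105,0,0,0],[0.5,0,0,0.113,0,0,0],[0.5,0,0,0.117,0,0,0],[0.5,0,0,0.1195,0,0,0],[0.5,0,0,0.1195,0,0,0]]'
```

```text
time_s: 9.48
position: [0.4775, 0.3222, 0.0244]
tcp_rot: [[-0.083, 0.997, 0.001], [0.997, 0.083, 0.0], [0.0, 0.001, -1.0]]
force: [-0.8, 0.5, -2.1]
opening: 0.639
grasp_force: 30.0
```

```bash
python3 -m jog '[[0.5,0,0,0.0005,0,0,0],[0.5,0,0,0.001,0,0,0],[0.5,0,0,0.001,0,0,0],[0.85,0,0,0.001,0,0,0],[0.85,0,0,0.001,0,0,0],[0.85,0,0,0.001,0,0,0],[0.85,0,0,0.001,0,0,0],[0.85,0,0,0.001,0,0,0],[0.85,0,0,-0.01,0,0,0],[0.85,0,0,-0.03,0,0,0],[0.85,0,0,-0.06,0,0,0],[0.85,0,0,-0.09,0,0,0],[0.85,0,0,-0.12,0,0,0],[0.85,0,0,-0.15,0,0,0],[0.85,0,0,-0.17,0,0,0],[0.85,0,0,-0.17,0,0,0]]'
python3 meas.py w2.png box chip mat
python3 - <<'E'
from h import *
im,d,ci=snap('side')
for t in ['box','jaw_grip','sprung_face','tile','fence','mat']: print(t,[(round(r['p'],2),np.round(r['xyz'],3)) for r in models.tip_of('side',t)[:3]])
E
```

```text
time_s: 11.48
position: [0.4784, 0.3226, 0.1964]
tcp_rot: [[-0.083, 0.997, 0.005], [0.997, 0.083, 0.002], [0.002, 0.005, -1.0]]
force: [0.5, 0.5, 0.3]
opening: 0.851
grasp_force: 0.0
[0.4784 0.3226 0.1964] [[-0.0825  0.9966  0.0046]
 [ 0.9966  0.0825  0.002 ]
 [ 0.0016  0.0047 -1.    ]] [22.8965 29.0437 91.5171  0.003  59.1547 18.1611]
box 0.87 3285 z [0.0056 0.0272 0.0404] rect mm [475.3 321.3  56.   56.3   4.1] mean [0.475  0.3197 0.0243] pix 307.0 229.0
box 0.54 4466 z [0.0048 0.0194 0.0399] rect mm [568.5 306.5  99.3  61.7   0.6] mean [0.5882 0.3059 0.021 ] pix 425.0 252.0
chip 0.77 1012 z [0.0124 0.0155 0.017 ] rect mm [476.7 322.6  35.   32.   58.8] mean [0.4767 0.3233 0.0153] pix 309.0 223.0
mat 0.66 16872 z [0.0001 0.0016 0.0031] rect mm [523.5 324.  193.  131.    4.4] mean [0.5183 0.3369 0.0017] pix 353.0 209.0
box [(0.94, array([0.479, 0.32 , 0.003]))]
jaw_grip []
sprung_face []
tile [(0.55, array([ 0.548, -0.023,  0.012]))]
fence []
mat [(0.86, array([ 0.527,  0.325, -0.002])), (0.75, array([ 0.546, -0.025,  0.015]))]
```

View pics/w2.png

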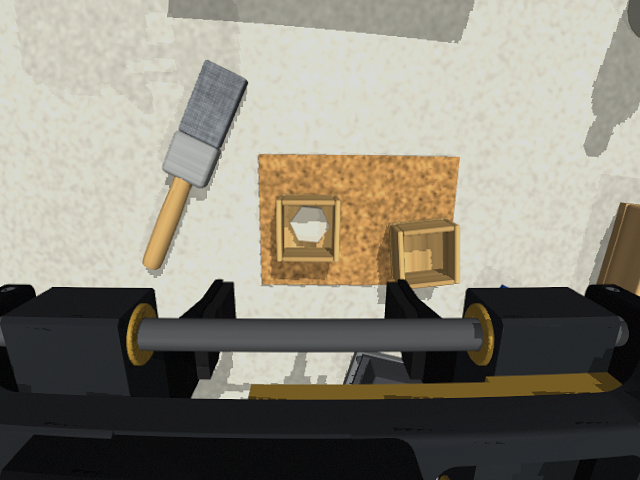

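The box stands on the mat at (308,229) with its chip inside, about 48 mm towards the mat's -x and clear of the spare box. Next is the jaw handle.

```bash
python3 -m jog '[[1,-0.017,0.009,0,0,0,-7.5],[1,-0.034,0.018,0,0,0,-15],[1,-0.051,0.027,0,0,0,-22.5],[1,-0.068,0.036,0,0,0,-30],[1,-0.085,0.045,0,0,0,-37.5],[1,-0.103,0.054,0,0,0,-45],[1,-0.12,0.063,0,0,0,-52.5],[1,-0.137,0.072,0,0,0,-60],[1,-0.154,0.081,0,0,0,-67.5],[1,-0.171,0.0893,0,0,0,-74.6],[1,-0.171,0.0893,0,0,0,-74.6],[1,-0.171,0.0893,0.03,0,0,-74.6],[1,-0.171,0.0893,0.06,0,0,-74.6],[1,-0.171,0.0893,0.085,0,0,-74.6],[1,-0.171,0.0893,0.105,0,0,-74.6],[1,-0.171,0.0893,0.12,0,0,-74.6],[1,-0.171,0.0893,0.126,0,0,-74.6],[1,-0.171,0.0893,0.126,0,0,-74.6],[1,-0.171,0.0893,0.126,0,0,-74.6]]'
cat > sd.py <<'E'
from h import *
import sys
im,d,ci=snap('side')
x0,y0,x1,y1=map(int,sys.argv[2:6])
cv2.imwrite('pics/'+sys.argv[1],cv2.resize(im[y0:y1,x0:x1],(800,int(800*(y1-y0)/(x1-x0))),interpolation=cv2.INTER_CUBIC))
E
python3 sd.py s3.png 210 190 410 340
```

```text
time_s: 14.4
position: [0.581, 0.1591, 0.0688]
tcp_rot: [[-0.983, 0.185, 0.002], [0.185, 0.983, 0.0], [-0.001, 0.0, -1.0]]
force: [0.5, 0.2, 0.8]
opening: 1.0
grasp_force: 0.0
```

View pics/s3.png

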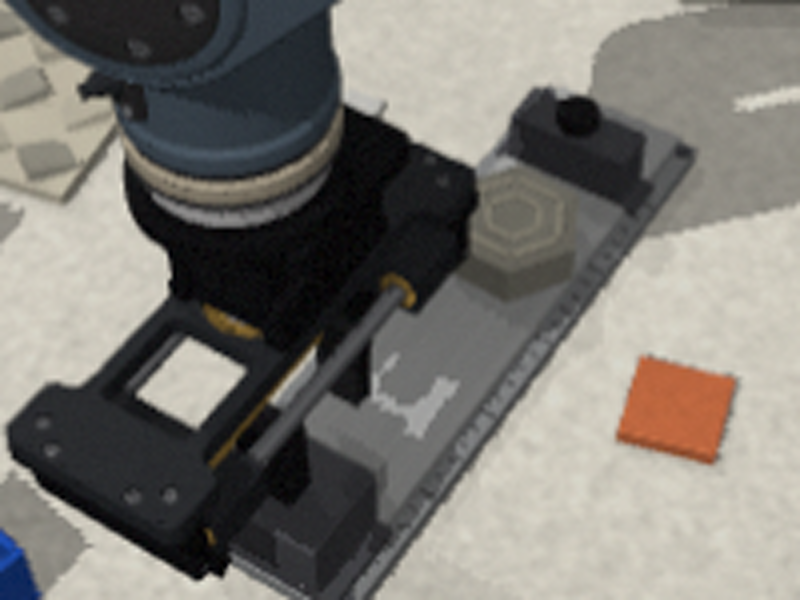

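The fingers straddle the handle at (290,460), above the jaw block, and the tile at (520,230) is free. I close on it.

```bash
python3 -m jog '[[0.1,0,0,0,0,0,0],[0.1,0,0,0,0,0,0],[0.1,0,0,0,0,0,0],[0.1,0,0,0,0,0,0],[0.1,0,0,0,0,0,0],[0.1,0,0,0,0,0,0],[0.1,0,0,0,0,0,0],[0.1,0,0,0,0,0,0]]'
```

```text
time_s: 15.45
position: [0.5805, 0.1597, 0.068]
tcp_rot: [[-0.983, 0.186, 0.0], [0.186, 0.983, 0.002], [-0.0, 0.002, -1.0]]
force: [0.7, -1.6, -0.9]
opening: 0.184
grasp_force: 30.0
```

```bash
python3 -m jog '[[0.1,0,-0.003,0,0,0,0],[0.1,0,-0.009,0,0,0,0],[0.1,0,-0.016,0,0,0,0],[0.1,0,-0.023,0,0,0,0],[0.1,0,-0.03,0,0,0,0],[0.1,0,-0.037,0,0,0,0],[0.1,0,-0.044,0,0,0,0],[0.1,0,-0.051,0,0,0,0],[0.1,0,-0.058,0,0,0,0],[0.1,0,-0.065,0,0,0,0],[0.1,0,-0.072,0,0,0,0],[0.1,0,-0.079,0,0,0,0],[0.1,0,-0.085,0,0,0,0],[0.1,0,-0.09,0,0,0,0],[0.1,0,-0.094,0,0,0,0],[0.1,0,-0.097,0,0,0,0],[0.1,0,-0.099,0,0,0,0],[0.1,0,-0.1,0,0,0,0]]'
```

```text
time_s: 17.7
position: [0.5621, 0.0629, 0.068]
tcp_rot: [[-0.982, 0.187, 0.001], [0.187, 0.982, 0.003], [-0.0, 0.003, -1.0]]
force: [1.2, 9.1, -0.6]
opening: 0.178
grasp_force: 30.0
```

```bash
python3 -m jog '[[0.1,0,-0.002,0,0,0,0],[0.1,0,-0.004,0,0,0,0],[0.1,0,-0.006,0,0,0,0],[0.1,0,-0.008,0,0,0,0],[0.1,0,-0.01,0,0,0,0],[0.1,0,-0.012,0,0,0,0],[0.1,0,-0.014,0,0,0,0],[0.1,0,-0.016,0,0,0,0],[0.1,0,-0.018,0,0,0,0],[0.1,0,-0.02,0,0,0,0],[0.1,0,-0.022,0,0,0,0],[0.1,0,-0.024,0,0,0,0],[0.1,0,-0.026,0,0,0,0]]'
cat > gap.py <<'E'
from h import *
im,d,ci=snap('side')
gy=np.array([.1857,.9826])
for t in ['tile','fence','sprung_face','box']:
    print(t,[(round(r['p'],2),np.round(r['xyz'],3),round(float(np.array(r['xyz'])[:2]@gy),4)) for r in models.tip_of('side',t)[:2]])
s=bot.read_state();print(s['position'],s['position'][:2]@gy,s['force'],s['force'][:2]@gy)
E
python3 gap.py
```

```text
time_s: 19.32
position: [0.5572, 0.0378, 0.068]
tcp_rot: [[-0.982, 0.187, 0.001], [0.187, 0.982, 0.004], [0.0, 0.004, -1.0]]
force: [0.7, 11.2, -0.2]
opening: 0.184
grasp_force: 30.0
tile [(0.89, array([ 0.546, -0.032,  0.011]), 0.0698)]
fence [(0.73, array([ 0.538, -0.07 , -0.006]), 0.0313)]
sprung_face [(0.63, array([0.551, 0.   , 0.002]), 0.1028)]
box [(0.81, array([0.707, 0.236, 0.   ]), 0.3627), (0.62, array([0.475, 0.322, 0.002]), 0.4045)]
[0.55718748 0.03752801 0.06801208] 0.14034473343476758 [ 1.47471022  9.64932338 -1.10747059] 9.75527884151194
```

```bash
python3 -m jog '[[0.1,0,-0.001,0,0,0,0],[0.1,0,-0.002,0,0,0,0],[0.1,0,-0.003,0,0,0,0],[0.1,0,-0.004,0,0,0,0],[0.1,0,-0.005,0,0,0,0],[0.1,0,-0.006,0,0,0,0]]'
python3 -m jog '[[0.1,0,-0.0005,0,0,0,0],[0.1,0,-0.001,0,0,0,0]]'|grep force:
python3 -m jog '[[0.1,0,-0.0005,0,0,0,0],[0.1,0,-0.001,0,0,0,0]]'|grep force:
```

```text
time_s: 20.32
position: [0.5561, 0.0319, 0.068]
tcp_rot: [[-0.982, 0.187, 0.001], [0.187, 0.982, 0.004], [0.0, 0.004, -1.0]]
force: [2.4, 9.9, -0.5]
opening: 0.182
grasp_force: 30.0
force: [1.0, 10.7, -0.4]
grasp_force: 30.0
force: [2.5, 10.2, -0.6]
grasp_force: 30.0
```

```bash
python3 gap.py
```

```text
tile [(0.79, array([ 0.547, -0.041,  0.012]), 0.0612), (0.51, array([0.552, 0.016, 0.004]), 0.1178)]
fence [(0.61, array([ 0.536, -0.074, -0.003]), 0.0264)]
sprung_face [(0.51, array([ 0.548, -0.007,  0.001]), 0.0951)]
box [(0.62, array([0.556, 0.029, 0.077]), 0.1318), (0.55, array([0.477, 0.318, 0.006]), 0.4014)]
[0.55575875 0.02986742 0.06802731] 0.13255212286553292 [ 2.01021655 10.88818426 -0.73909849] 11.072027065814362
```

```bash
python3 -m jog '[[0.1,0,-0.0005,0,0,0,0],[0.1,0,-0.001,0,0,0,0]]'|grep -E '^force|pos'
python3 -m jog '[[0.1,0,-0.0005,0,0,0,0],[0.1,0,-0.001,0,0,0,0]]'|grep -E '^force|pos'
python3 -m jog '[[0.1,0,-0.0005,0,0,0,0],[0.1,0,-0.001,0,0,0,0]]'|grep -E '^force|pos'
```

```text
position: [0.5556, 0.029, 0.068]
force: [1.9, 10.0, -0.1]
position: [0.5554, 0.028, 0.068]
force: [2.8, 10.6, -0.9]
position: [0.5552, 0.027, 0.068]
force: [1.9, 9.8, -1.1]
```

```bash
python3 -m jog '[[0.1,0,-0.0005,0,0,0,0],[0.1,0,-0.001,0,0,0,0]]'|grep -E '^force|pos'
```

```text
position: [0.555, 0.026, 0.068]
force: [1.7, 9.5, -0.8]
```

```bash
python3 -m jog '[[0.1,0,-0.0005,0,0,0,0],[0.1,0,-0.001,0,0,0,0]]'|grep -E '^force|pos'
```

```text
position: [0.5548, 0.025, 0.068]
force: [1.0, 10.3, -0.3]
```

```bash
python3 -m jog '[[0.1,0,-0.0005,0,0,0,0],[0.1,0,-0.001,0,0,0,0]]'|grep -E '^force|pos'
```

```text
position: [0.5547, 0.0245, 0.068]
force: [2.9, 11.4, -1.0]
```

```bash
python3 -m jog '[[0.1,0,-0.0005,0,0,0,0],[0.1,0,-0.001,0,0,0,0]]'|grep -E '^force|pos'
```

```text
position: [0.5546, 0.0237, 0.068]
force: [1.4, 13.2, -0.7]
```

```bash
python3 -m jog '[[0.1,0,-0.0005,0,0,0,0],[0.1,0,-0.001,0,0,0,0]]'|grep -E '^force|pos'; python3 gap.py
```

```text
position: [0.5544, 0.023, 0.068]
force: [2.6, 13.8, -0.1]
tile [(0.86, array([ 0.546, -0.044,  0.013]), 0.0586), (0.7, array([0.592, 0.297, 0.002]), 0.4022)]
fence [(0.61, array([ 0.538, -0.071, -0.006]), 0.03)]
sprung_face [(0.54, array([ 0.55 , -0.015,  0.002]), 0.0874)]
box [(0.82, array([ 0.708,  0.237, -0.001]), 0.3645), (0.72, array([ 0.549, -0.014,  0.002]), 0.0879)]
[0.55438029 0.02289792 0.06800925] 0.12544791793419544 [ 2.74504584 13.54922266  0.04867646] 13.823221197290783
```

```bash
python3 -m jog '[[0.1,0,-0.0004,0,0,0,0],[0.1,0,-0.0007,0,0,0,0],[0.1,0,-0.0007,0,0,0,0]]'|grep -E '^force|pos|time'; python3 sd.py s4.png 260 190 410 300
```

```text
time_s: 23.7
position: [0.5543, 0.0224, 0.068]
force: [4.1, 13.9, -0.8]
```

View pics/s4.png

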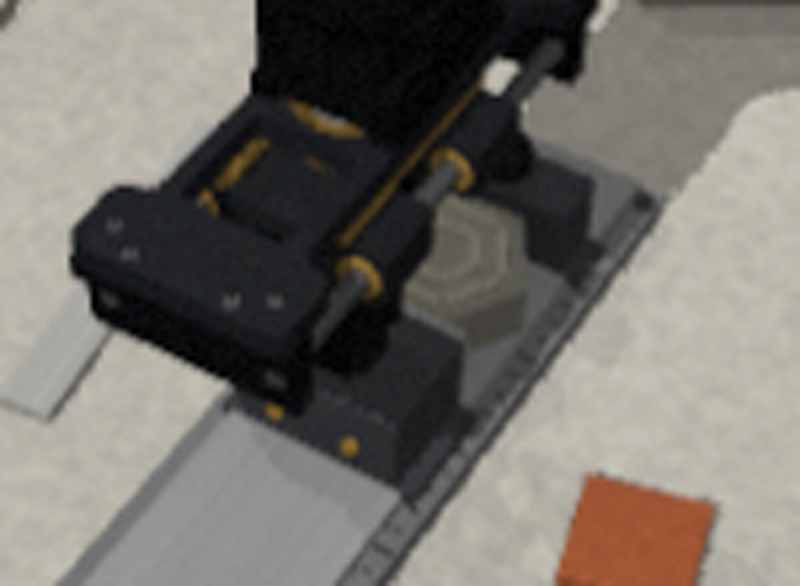

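The tile at (460,260) sits between the jaw and the fence, both flats parallel. The brass pins at (275,412) and (348,446) are only just visible. The force rise of about 4–5 N fits a face that has half given. I relax the push before opening.

```bash
python3 -m jog '[[0.1,0,0.0005,0,0,0,0],[0.1,0,0.001,0,0,0,0],[0.1,0,0.001,0,0,0,0]]'|grep -E '^force|pos|time'
```

```text
time_s: 24.12
position: [0.5543, 0.0224, 0.068]
force: [1.9, 10.7, 0.1]
```

```bash
python3 -m jog '[[0.1,0,0.0005,0,0,0,0],[0.1,0,0.001,0,0,0,0],[0.1,0,0.0015,0,0,0,0],[0.1,0,0.0015,0,0,0,0]]'|grep -E '^force|pos|time'
```

```text
time_s: 24.62
position: [0.5543, 0.0224, 0.068]
force: [1.2, 6.1, -0.1]
```

Jaw unmoved, push relaxed. I open and rise.

```bash
python3 -m jog '[[0.25,0,0.0005,0,0,0,0],[0.4,0,0.001,0,0,0,0],[0.6,0,0.001,0,0,0,0],[0.6,0,0.001,0,0,0,0],[0.6,0,0.001,0,0,0,0],[0.6,0,0.001,0,0,0,0],[0.6,0,0.001,-0.01,0,0,0],[0.6,0,0.001,-0.03,0,0,0],[0.6,0,0.001,-0.06,0,0,0],[0.6,0,0.001,-0.09,0,0,0],[0.6,0,0.001,-0.12,0,0,0],[0.6,0,0.001,-0.15,0,0,0],[0.6,-0.05,0.03,-0.15,0,0,0],[0.6,-0.05,0.08,-0.15,0,0,0],[0.6,-0.05,0.13,-0.15,0,0,0],[0.6,-0.05,0.16,-0.15,0,0,0],[0.6,-0.05,0.16,-0.15,0,0,0]]'
cat > fin.py <<'E'
from h import *
im,d,ci=snap('side')
gy=np.array([.1857,.9826]);gx=np.array([.9826,-.1857])
cv2.imwrite('pics/s5.png',cv2.resize(im[190:300,260:410],(800,587),interpolation=cv2.INTER_CUBIC))
for c in ('side','top'):
  if c=='top': im,d,ci=snap('top')
  for t in ['tile','fence','sprung_face','jaw_grip','box','chip']:
    print(c,t,[(round(r['p'],2),np.round(r['xyz'],3),np.round([np.array(r['xyz'])[:2]@gx,np.array(r['xyz'])[:2]@gy],4)) for r in models.tip_of(c,t)[:2]])
  r=models.outline_of(c,'sprung_face')
  if r:
    P,_,_=cloud(d,ci,r[0]['mask']);Q=P[P[:,2]>.033];R=cv2.minAreaRect((Q[:,:2]*1000).astype(np.float32));print(R, np.array(R[0])@gy)
E
python3 fin.py
```

```text
time_s: 26.75
position: [0.6331, 0.1715, 0.2185]
tcp_rot: [[-0.983, 0.182, 0.001], [0.182, 0.983, 0.0], [-0.001, 0.0, -1.0]]
force: [0.0, 0.1, -0.2]
opening: 0.604
grasp_force: 0.0
side tile [(0.56, array([ 0.545, -0.043,  0.011]), array([0.5437, 0.0586]))]
side fence [(0.66, array([ 0.536, -0.074, -0.006]), array([0.5406, 0.0268]))]
side sprung_face [(0.56, array([ 0.538, -0.074, -0.001]), array([0.542 , 0.0273])), (0.51, array([ 0.55 , -0.013,  0.003]), array([0.5432, 0.0898]))]
side jaw_grip [(0.79, array([0.552, 0.021, 0.079]), array([0.5383, 0.1229])), (0.31, array([ 0.663, -0.032, -0.002]), array([0.6572, 0.0917]))]
side box [(0.85, array([0.476, 0.32 , 0.005]), array([0.408 , 0.4023])), (0.7, array([0.708, 0.235, 0.   ]), array([0.6523, 0.3627]))]
side chip [(0.66, array([0.48 , 0.319, 0.009]), array([0.4124, 0.4024]))]
top tile [(0.56, array([ 0.546, -0.045,  0.011]), array([0.5446, 0.057 ]))]
top fence [(0.86, array([ 0.539, -0.07 ,  0.   ]), array([0.5425, 0.0311]))]
top sprung_face [(0.73, array([ 0.549, -0.018, -0.   ]), array([0.5429, 0.0841]))]
top jaw_grip [(0.78, array([0.554, 0.019, 0.081]), array([0.5413, 0.1212]))]
top box []
top chip []
((549.810302734375, -9.652983665466309), (10.074640274047852, 52.132450103759766), 81.10892486572266) 92.61475146808625
```

View pics/s5.png

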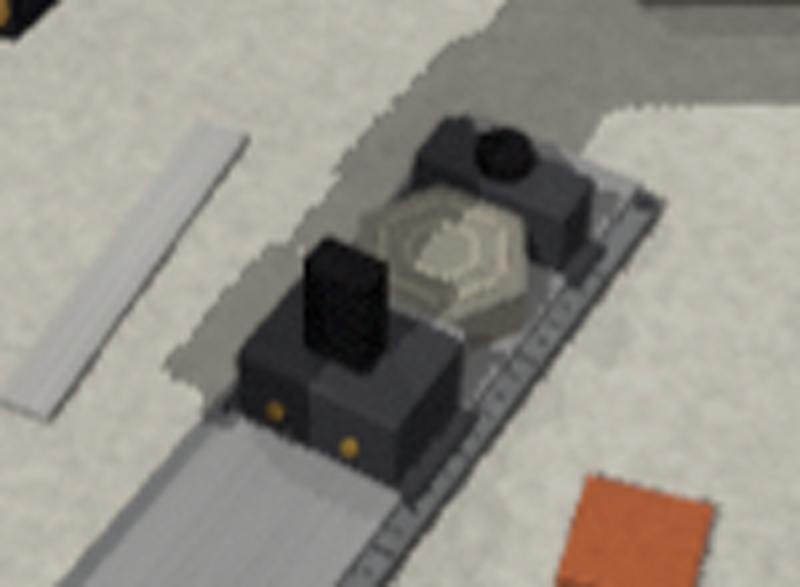

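The jaw handle at (345,310) is released, the tile at (440,260) lies flat against the fence, and the bystanders are unmoved. The force rise (3.6–4.2 N plus the tile's own drag) and the arm's lag both put the grip at about 4.5 N, so I hand in.

```bash
python3 -c "
from rig import workorder
print(workorder.hand_in())"
```

```text
the job is handed in; nothing more can be done
None
```

The job is handed in, but the hand-in call returned no verdict: the box stands upright on the free half of the mat with its chip inside, and the tile is against the fence under a light jaw grip that I estimate at about 4.5 N from the arm's force readings.

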